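Sort spice jars, a spoon and a pen into their trays

ROBOT

A 7-joint arm with a two-finger parallel gripper is mounted at the origin on a cart in front of the work surface, level with it; the furniture and walls round the work are solid. World frame = base frame: x ahead of the robot, y to its left, z up, the work surface at z = 0. Lengths are in m, angles in rad, forces in N, time in s.
With the tool pointing down it reaches from about 0.425 to 0.925 m from the base axis. Payload 6.8 kg.
Tool frame: the origin (TCP) lies at the very end of the fingers, on their centre line; the grasp point (between the pads) lies 19 mm behind it; z points along the fingers, y is the line along which they close (so a half turn about z gives the same grasp; the last joint's range is limited). The gripper opens to 85 mm and grips with 20 to 120 N. Pads are 22 mm wide; open, the fingers measure 114 mm over their backs; the gripper's body (76 mm by 85 mm) begins 54 mm behind the grasp point. The pads swing forward as they close: fully open they stand 13 mm farther back than shut.
Start: joints at [-1.401, 0.477, 0.022, 1.555, -0.011, 1.109, -0.083], TCP at [0.185, 0.649, 0.231] pointing down, gripper open.
Joint ranges: [-2.96, 2.96], [-0.34, 2.1], [-1.41, 1.46], [0.24, 2.44], [-1.37, 4.51], [0.17, 1.92], [-2.96, 2.96]. Speed limits (rad/s): [2.39, 2.39, 3.14, 3.14, 3.14, 3.14, 3.14].

INTERFACE

Orientations are given as a unit quaternion [w, x, y, z].
In Python, from station import bot gives the robot as it stands.
- The arm moves only by the tool jog_arm, never from a script. Its argument "motion" is a list of rows, each a list of 7 numbers: the turn, a rotation vector about the tool's x, y, z in rad, then the shift along the tool's x, y, z in mm, then the finger opening in mm, from 0 to 85.4. A call has 1 to 10 rows; each row is the pose to reach, as a shift and turn from the pose commanded when the call began, along the tool's axes at that moment; what a row does not reach only later rows make up. A row lasts 1/8 s, in which the tool goes at most 62.5 mm and 10.7 degrees, less where a joint would pass 70% of its speed; a pose out of reach is approached as far as the arm can. A call with a gripper value outside its range is refused whole. The fingers move at their own pace and stop on an object; "grip_force" is the grip in N (left out, the last holds). Time passes only in rows, so rows that repeat a pose let the fingers close. It gives the time, the measured TCP pose, the force, the opening and the grip force at its end, in the units of the state.
- bot.get_obs(): the state, without advancing time (a new reading comes with each control period).
- bot.read_camera(name): name is "side" or "top" or "wrist"; returns a dict with "pixels" (400x640x3 uint8, red, green, blue), "camera_matrix" (3x3 intrinsics, pixels), "T" (4x4, takes a point from camera to world coordinates); the wrist camera has in their place "tool_from_camera" (4x4, takes a point from camera to tool coordinates, whose origin is the TCP and whose axes are the flange's). Camera axes: x right, y down, z forward; pixel columns grow to the right and rows downward; lengths in m; the calibration is good to about 2 mm. A picture is of the moment at which its call begins: read the wrist's pose just before it. There is no depth.
- bot.hand_in(): hands the job in; it is judged then, once.
Trained networks look in a picture, given as the dict that the camera call returned (one of the last four; its "shot" number tells which), for a name from the list of things; names that differ only in an ending like _2 or _b are one class to them, and where a whole thing is asked for, a point or a joint stands for the part that bears it (a point fixed in the world has none). Each returns a list of dicts, best first, with "score" (0 to 1); they miss things now and then, are a little off and sometimes report something else, mostly with a low value. They report only what shows in the picture. A call takes as long as a camera call. They do not tell look-alikes from the thing itself.
- bot.spot_in(thing, picture): "xy" ([column, row] in pixels, amid what is visible of it).
- bot.tip_of(thing, picture): "xy" ([column, row] in pixels: a listed point, or the origin of a listed thing).
The state is a dict: "t": time; "q": joint angles; "joint_vel": joint speeds; "joint_torque": joint torques, N m; "eef_pos": TCP position; "tool_rot": TCP orientation; "contact_force": force on the tool from outside, world axes, zero at the start; "torque": the same for the moment, N m; "gripper_width": opening from 0.0 (shut) to 1.0 (fully open); "grasp_force": force on a finger pad.
Only numpy, scipy, OpenCV 4.12 (cv2) and the standard library are available. Lean on these libraries where they do the work, as an engineer would, in place of code of your own. Each camera call takes 0.05 s, during which the arm holds its last target. There are 200 camera calls.

TASK

Tidy the worktop by sorting the loose things into the three steel trays, where each tray already holds one of its kind: stand the two spice jars from under the shelf upright on the floor of the tray with the salt shaker, lay the soup spoon flat and lengthwise in the tray with the fork, and lay the loose marker pen flat in the tray with the other pen. Leave the timer, the foil-lidded tub, the squeeze bottle and the big jar where they are, and never tip a spice jar over.

Things in the scene. Friction and masses are not known exactly. Their poses are not given: they have to be found in the camera images.
- jar_tall: round spice jar with a screw cap, 45 mm diameter, 108 mm tall, about 110 g (to be moved), standing upright under the overshelf, with its axis about 20 to 30 mm behind the shelf's front edge. Origin at the centre of its underside, z along its axis upwards. When held by a leaning tool, grip it near the top (about 25 mm below it), or its upper end bears on the gripper's palm and it swivels
- jar_short: round spice jar with a screw cap, 44 mm diameter, 98 mm tall, about 110 g (to be moved), standing upright under the overshelf, with its axis about 20 to 30 mm behind the shelf's front edge. Origin at the centre of its underside, z along its axis upwards. When held by a leaning tool, grip it near the top (about 25 mm below it), or its upper end bears on the gripper's palm and it swivels
- spoon: steel soup spoon lying flat on the table (to be moved), 196 x 40 x 14 mm; origin under its centre, x along its length; at the middle it is less than 32 mm wide and can be pinched there across its width
- pen: loose marker pen lying flat on the table (to be moved), 135 mm long, 17 mm wide, 16 mm high; origin under its centre, y along its length
- jar_tray: fixed open steel tray, one of three alike whose places are swapped; outside 233 x 138 mm (long along x), rim 37 mm above the table, inner floor 225 x 130 mm and 4 mm above the table. Origin on the table under its centre, z up. Known by the salt shaker (44 mm diameter, 90 mm tall) fixed in it, at x = +85 mm, y = 0
- cutlery_tray: fixed open steel tray, one of three alike whose places are swapped; outside 233 x 138 mm (long along x), rim 37 mm above the table, inner floor 225 x 130 mm and 4 mm above the table. Origin on the table under its centre, z up. Known by the fork (198 x 27 x 12 mm) fixed in it, along x at y = +47 mm
- pen_tray: fixed open steel tray, one of three alike whose places are swapped; outside 233 x 138 mm (long along x), rim 37 mm above the table, inner floor 225 x 130 mm and 4 mm above the table. Origin on the table under its centre, z up. Known by the marker pen (135 x 17 x 16 mm) fixed in it, along x at y = +50 mm
- overshelf: fixed raised steel shelf at the back: board 540 mm along y, 220 mm deep along +x, underside 280 mm above the table; legs at y = +-255 mm, 70 mm or more behind the front edge. Origin on the table below the middle of the front edge. Both jars, timer and tub stand under that edge, about 125 mm apart in any order: to reach in, the tool must lean about 35 degrees, pointing along the shelf's +x and down
- kitchen_timer: bystander, to be left alone: round twist timer, 62 mm diameter, 40 mm high, under the overshelf; origin at the centre of its underside
- foil_tub: bystander, to be left alone: round tub with a foil lid, 72 mm diameter, 71 mm high, under the overshelf; origin at the centre of its underside
- squeeze_bottle: bystander, to be left alone: tall squeeze bottle, 46 x 76 mm and 237 mm tall, at the back left; origin at the centre of its underside
- big_jar: bystander, to be left alone: big jar with a screw lid, 65 mm diameter, 94 mm tall, at the front left; origin at the centre of its underside
Not all that is in view belongs to the job. What is shaped like the jar_tall but green or turquoise is not meant.

How it is judged:
By the outcome, as a careful person would: the job done as asked, in the order asked, and still so for the second after the job is handed in, with the robot touching nothing.
It also fails if it takes over 72 s, if anything falls off the work surface, if the arm or the gripper's body presses on something with over 40 N, if the wrist force passes 120 N, or if a joint passes its speed limit or range.

## Working session

There is one attempt and no reset: what is moved stays moved. The work goes in short steps, Python scripts to look and compute and a tool call to move; the robot and the scene stay as the last step left them, time stands still between calls to the robot, and variables do not carry over. Pictures are saved under pics/ and viewed, at most 10 in all, crops included, and the job is handed in when it is done.

Besides the shell and the picture viewer there is one more tool, called by a JSON object that holds its "op" and its "data", one argument or row to a line. jog_arm: Moves the arm, as the interface text tells. Its arguments: {"type":"object","properties":{"motion":{"type":"array"},"grip_force":{"type":"number"}},"required":["motion"]}

```bash
ls; mkdir -p pics; cat > h.py <<'E'
import numpy as np, cv2
from station import bot
from scipy.spatial.transform import Rotation as R
def ray(p,xy):
    K=p["camera_matrix"];T=p["T"]
    d=T[:3,:3]@np.linalg.solve(K,[xy[0],xy[1],1.]);return T[:3,3],d
def atz(p,xy,z):
    o,d=ray(p,xy);return o+d*(z-o[2])/d[2]
def save(p,n): cv2.imwrite("pics/"+n,cv2.cvtColor(p["pixels"],cv2.COLOR_RGB2BGR))
E
cat > a.py <<'E'
from h import *
names="jar_tall jar_short spoon pen jar_tray cutlery_tray pen_tray overshelf kitchen_timer foil_tub squeeze_bottle big_jar".split()
o=bot.get_obs();print(o)
for c in ("top","side"):
    p=bot.read_camera(c);p={k:(np.array(v) if k in("T","camera_matrix") else v) for k,v in p.items()};save(p,c+"0.png")
    print(c,p["T"].round(3).tolist(),p["camera_matrix"].round(1).tolist())
    for n in names:
        for f in (bot.spot_in,bot.tip_of):
            r=f(n,p)
            print(n,f.__name__,[(np.round(x["xy"],1).tolist(),round(x["score"],2),atz(p,x["xy"],0)[:2].round(3).tolist()) for x in r[:3]])
print(bot.get_obs()["t"])
E
python3 a.py
```

```text
pics
{'t': 0.0, 'q': array([-1.40110775,  0.4778111 ,  0.02233633,  1.55644448, -0.01149064,
        1.10931155, -0.08309057]), 'joint_vel': array([-4.16762440e-04,  1.66712392e-03, -5.04369484e-04,  3.33677881e-05,
       -1.76905358e-04,  4.40847606e-04,  1.81009665e-03]), 'joint_torque': array([ 2.29228517e-04, -5.96456087e+01,  1.60744652e+00, -2.81204742e+01,
        1.23697377e-02,  9.48821398e-03,  2.45704325e-05]), 'eef_pos': array([0.18495733, 0.64854835, 0.23032123]), 'tool_rot': array([-5.58306070e-05,  1.38429110e-01,  9.90371915e-01, -9.21452374e-04]), 'contact_force': array([ 0.17791968, -0.66265313,  0.49770062]), 'torque': array([-0.04968095,  0.00640727,  0.00525992]), 'grasp_force': 0.0, 'gripper_width': 1.000328104257325}
top [[0.017, -0.999, 0.041, 0.476], [-1.0, -0.016, 0.012, 0.017], [-0.011, -0.041, -0.999, 1.072], [0.0, 0.0, 0.0, 1.0]] [[367.5, 0.0, 323.8], [0.0, 367.5, 197.5], [0.0, 0.0, 1.0]]
jar_tall call [([362.1, 142.0], 0.74, [0.686, -0.08]), ([456.2, 145.1], 0.67, [0.68, -0.355]), ([348.6, 214.7], 0.25, [0.472, -0.043])]
jar_tall call [([360.0, 143.6], 
[... 2719 characters left out ...]
 -0.355])]
overshelf call [([398.7, 134.3], 0.91, [1.416, 0.995])]
overshelf call [([307.0, 180.0], 0.72, [0.606, 0.38])]
kitchen_timer call [([347.1, 188.1], 0.73, [0.711, 0.23])]
kitchen_timer call [([346.3, 190.7], 0.61, [0.695, 0.203])]
foil_tub call [([361.5, 192.3], 0.65, [0.74, 0.166])]
foil_tub call [([362.1, 201.3], 0.82, [0.695, 0.077])]
squeeze_bottle call [([307.3, 156.8], 0.78, [0.743, 0.714]), ([318.1, 202.1], 0.3, [0.546, 0.126])]
squeeze_bottle call [([305.8, 179.7], 0.57, [0.603, 0.385])]
big_jar call [([234.9, 179.1], 0.77, [0.341, 0.493])]
big_jar call [([238.1, 189.6], 0.82, [0.32, 0.36]), ([301.3, 203.8], 0.65, [0.484, 0.131]), ([283.8, 194.4], 0.25, [0.461, 0.247])]
2.5
```

View pics/top0.png

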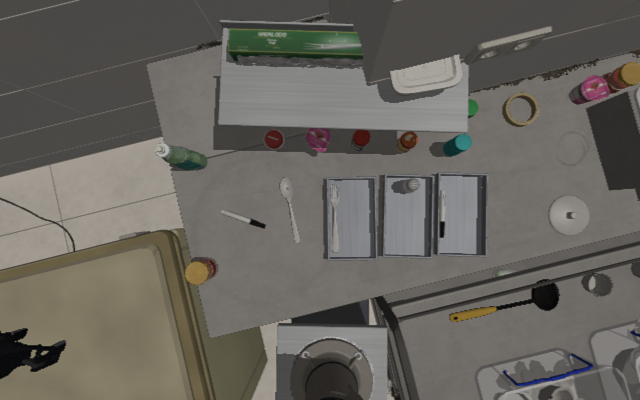

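View pics/side0.png

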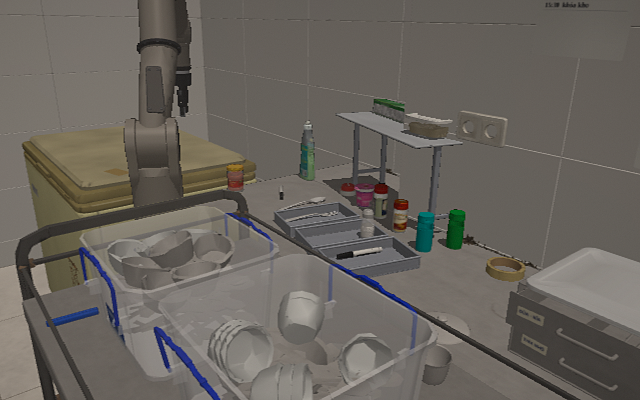

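```bash
cat > b.py <<'E'
from h import *
import pickle
p=bot.read_camera("top");p["T"]=np.array(p["T"]);p["camera_matrix"]=np.array(p["camera_matrix"]);pickle.dump(p,open("top.pkl","wb"))
im=cv2.cvtColor(p["pixels"],cv2.COLOR_RGB2BGR)
cv2.imwrite("pics/c1.png",cv2.resize(im[115:275,215:495],None,fx=2.8,fy=2.8,interpolation=cv2.INTER_CUBIC))
g=cv2.cvtColor(im,cv2.COLOR_BGR2GRAY)
for n,(x0,x1,y0,y1) in {"spoon":(270,310,170,252),"pen":(212,275,200,235)}.items():
    r=g[y0:y1,x0:x1].astype(int);m=(abs(r-np.median(r))>28).astype(np.uint8)
    k,l,s,c=cv2.connectedComponentsWithStats(m,connectivity=8);i=1+s[1:,4].argmax()
    ys,xs=np.where(l==i);pts=np.c_[xs+x0,ys+y0].astype(np.float32)
    b=cv2.boxPoints(cv2.minAreaRect(pts));print(n,len(pts),b.tolist(),[atz(p,q,.007)[:2].round(3).tolist() for q in b])
E
python3 b.py
```

```text
spoon 76 [[290.36431884765625, 208.09536743164062], [293.7384033203125, 207.58926391601562], [298.85821533203125, 241.72128295898438], [295.484130859375, 242.22738647460938]] [[0.488, 0.126], [0.49, 0.116], [0.391, 0.1], [0.39, 0.109]]
pen 157 [[223.90000915527344, 215.3000030517578], [225.6999969482422, 209.90000915527344], [265.9000244140625, 223.3000030517578], [264.10003662109375, 228.6999969482422]] [[0.464, 0.319], [0.48, 0.314], [0.443, 0.196], [0.427, 0.201]]
```

View pics/c1.png

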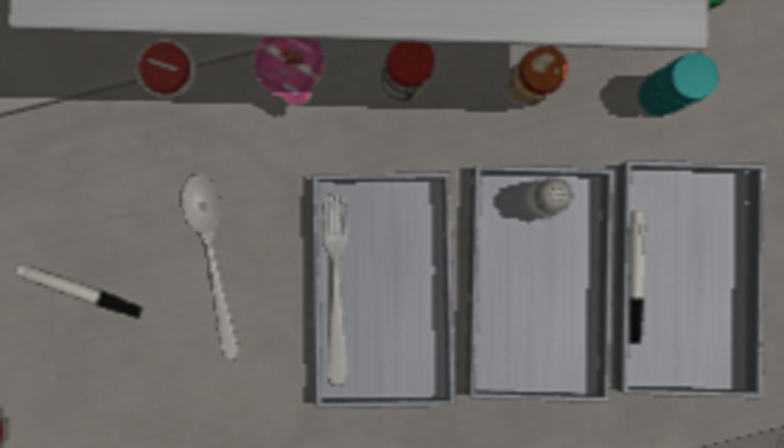

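```bash
cat > c.py <<'E'
from h import *
import pickle
p=pickle.load(open("top.pkl","rb"))
f=lambda c,z: atz(p,(215+(c[0]+.5)/2.8-.5,115+(c[1]+.5)/2.8-.5),z)[:2]
for n,z,l in [("tall",.108,[(411,62)]),("short",.098,[(545,70)]),("cut",.037,[(308,175),(453,172),(454,404),(316,405)]),("jar",.037,[(472,167),(612,170),(606,400),(470,398)]),("pen_t",.037,[(622,162),(763,166),(762,397),(616,391)]),("spoon",.006,[(199,173),(233,358)]),("pen",.008,[(18,268),(142,313)]),("shelf",.28,[(12,25),(707,46)]),("shaker",.09,[(554,196)]),("fork",.01,[(336,195),(338,384)]),("fpen",.012,[(638,211),(636,343)])]:
    w=np.array([f(c,z) for c in l]);print(n,w.round(3).tolist(),"mid",w.mean(0).round(4),
     "deg", [round(float(np.degrees(np.arctan2(*(w[j]-w[i])[::-1]))),1) for i,j in zip(range(len(w)),list(range(1,len(w)))+[0])] if len(w)>1 else "")
E
python3 c.py
```

```text
tall [[0.678, -0.068]] mid [ 0.6782 -0.0684] deg 
short [[0.674, -0.197]] mid [ 0.6745 -0.1967] deg 
cut [[0.577, 0.028], [0.582, -0.118], [0.35, -0.122], [0.346, 0.016]] mid [ 0.4636 -0.0491] deg [-87.9, -179.1, 91.4, 2.9]
jar [[0.587, -0.137], [0.586, -0.278], [0.356, -0.273], [0.356, -0.138]] mid [ 0.4715 -0.2065] deg [-90.3, 178.8, 90.2, 0.1]
pen_t [[0.595, -0.288], [0.593, -0.429], [0.362, -0.428], [0.365, -0.283]] mid [ 0.4788 -0.357 ] deg [-90.8, 179.7, 88.7, -1.3]
spoon [[0.58, 0.142], [0.389, 0.102]] mid [0.4844 0.122 ] deg [-168.4, 11.6]
pen [[0.478, 0.327], [0.434, 0.197]] mid [0.4559 0.2623] deg [-108.8, 71.2]
shelf [[0.667, 0.258], [0.658, -0.282]] mid [ 0.6624 -0.0118] deg [-90.9, 89.1]
shaker [[0.555, -0.208]] mid [ 0.5551 -0.2079] deg 
fork [[0.559, -0.001], [0.365, -0.006]] mid [ 0.4618 -0.0038] deg [-178.5, 1.5]
fpen [[0.547, -0.312], [0.412, -0.31]] mid [ 0.4796 -0.3112] deg [179.3, -0.7]
```

```bash
cat >> h.py <<'E'
def rot(lean,yaw=0):  # lean deg toward +x, yaw about world z; tool y ~ world +y
    s,c=np.sin(np.radians(lean)),np.cos(np.radians(lean))
    return R.from_euler("z",yaw,degrees=True)*R.from_matrix(np.array([[-c,0,-s],[0,1,0],[s,0,-c]]).T)
def rot(lean,yaw=0):
    s,c=np.sin(np.radians(lean)),np.cos(np.radians(lean))
    return R.from_euler("z",yaw,degrees=True)*R.from_matrix(np.array([[-c,0,s],[0,1,0],[-s,0,-c]]))
def go(*targets,cur=None):
    o=bot.get_obs()
    if cur is None:
        q=o["tool_rot"];cur=(o["eef_pos"],R.from_quat([q[1],q[2],q[3],q[0]]))
    print("t",round(o["t"],2),"pos",o["eef_pos"].round(4),"z",cur[1].as_matrix()[:,2].round(3),"y",cur[1].as_matrix()[:,1].round(3),"w",round(o["gripper_width"],3),"F",o["contact_force"].round(1),"gf",round(o["grasp_force"],1),"q",o["q"].round(2))
    for pos,r in targets:
        print((cur[1].inv()*r).as_rotvec().round(4).tolist(),(cur[1].inv().apply(np.array(pos)-cur[0])*1000).round(1).tolist())
def grasp(axis,h,back,lean=35,yaw=0):
    r=rot(lean,yaw);return np.array([*axis,h])+(.019-back)*r.as_matrix()[:,2],r
E
python3 -c "
from h import *
go(((.42,.25,.30),rot(20)),grasp((.682,-.072),.083,.15))"
```

```text
t 2.55 pos [0.1851 0.6491 0.2313] z [-0.  0. -1.] y [0.274 0.962 0.   ] w 1.0 F [0.1 0.1 0.1] gf 0.0 q [-1.4   0.48  0.02  1.56 -0.01  1.11 -0.08]
[-0.0485, -0.3468, -0.275] [-335.4, -319.4, -68.7]
[-0.0848, -0.6069, -0.2692] [-603.4, -577.8, 41.0]
```

{"op": "jog_arm", "data": {
  "motion": [
    [-0.05,-0.35,-0.27,-335,-319,-69,85],
    [-0.05,-0.35,-0.27,-335,-319,-69,85],
    [-0.05,-0.35,-0.27,-335,-319,-69,85],
    [-0.05,-0.35,-0.27,-335,-319,-69,85],
    [-0.05,-0.35,-0.27,-335,-319,-69,85],
    [-0.05,-0.35,-0.27,-335,-319,-69,85],
    [-0.05,-0.35,-0.27,-335,-319,-69,85],
    [-0.085,-0.607,-0.269,-603,-578,41,85],
    [-0.085,-0.607,-0.269,-603,-578,41,85],
    [-0.085,-0.607,-0.269,-603,-578,41,85]
  ]
}}

```text
t: 3.8
eef_pos: [0.4926, 0.1221, 0.2488]
tool_rot: [0.301, -0.001, 0.954, 0.001]
contact_force: [1.3, 1.3, -0.4]
gripper_width: 0.996
grasp_force: 0.0
```

```bash
python3 -c "
from h import *
go(grasp((.682,-.072),.083,.15))"
```

```text
t 3.8 pos [0.4926 0.1221 0.2488] z [ 0.574  0.002 -0.819] y [-0.003  1.     0.001] w 0.996 F [ 1.3  1.3 -0.4] gf 0.0 q [-1.01 -0.1   0.42  2.37  0.87  0.48  0.28]
[0.0022, 0.0003, 0.0021] [-59.6, -194.5, 113.0]
```

{"op": "jog_arm", "data": {
  "motion": [
    [0,0,0,-60,-195,113,85],
    [0,0,0,-60,-195,113,85],
    [0,0,0,-60,-195,113,85],
    [0,0,0,-60,-195,113,85],
    [0,0,0,-60,-195,113,85],
    [0,0,0,-60,-195,113,85]
  ]
}}

```text
t: 4.55
eef_pos: [0.5762, -0.0175, 0.2046]
tool_rot: [0.295, -0.008, 0.955, -0.017]
contact_force: [0.3, -0.1, 0.1]
gripper_width: 0.996
grasp_force: 0.0
```

```bash
cat >> h.py <<'E'
def wrist(name=None):
    o=bot.get_obs();p=bot.read_camera("wrist");q=o["tool_rot"]
    M=np.eye(4);M[:3,:3]=R.from_quat([q[1],q[2],q[3],q[0]]).as_matrix();M[:3,3]=o["eef_pos"]
    p["T"]=M@np.array(p["tool_from_camera"]);p["camera_matrix"]=np.array(p["camera_matrix"])
    if name: save(p,name)
    return p
def proj(p,w):
    c=np.linalg.inv(p["T"])@np.r_[w,1];k=p["camera_matrix"]@c[:3];return (k[:2]/k[2]).round(1)
E
python3 -c "
from h import *
go(grasp((.682,-.072),.083,0))
p=wrist('w1.png')
for n,a,h in (('jar_tall',(.682,-.072),.108),('jar_short',(.681,-.199),.098)):
    print(n,'proj base',proj(p,[*a,0]),'top',proj(p,[*a,h]),'mid',proj(p,[*a,h/2]))
    for f in (bot.spot_in,bot.tip_of):
        for x in f(n,p)[:2]: print(np.round(x['xy'],1),round(x['score'],2),atz(p,x['xy'],0).round(3),atz(p,x['xy'],h/2).round(3))
"
```

```text
t 4.55 pos [ 0.5762 -0.0175  0.2046] z [ 0.564 -0.028 -0.825] y [-0.006  0.999 -0.038] w 0.996 F [ 0.3 -0.1  0.1] gf 0.0 q [-0.04  0.13 -0.11  2.27  0.7   0.19  0.8 ]
[-0.0279, -0.0115, 0.0262] [-17.6, -49.9, 180.5]
jar_tall proj base [279.3 137.5] top [266.  215.4] mid [273.3 172.6]
[ 55.5 210.8] 0.98 [ 0.844 -0.434  0.   ] [ 0.765 -0.354  0.054]
[ 22.1 143. ] 0.95 [ 0.702 -0.385  0.   ] [ 0.651 -0.314  0.054]
[280.7 136.1] 0.89 [ 0.68 -0.07  0.  ] [ 0.632 -0.06   0.054]
[ 41.  120.8] 0.71 [ 0.667 -0.338  0.   ] [ 0.622 -0.276  0.054]
jar_short proj base [168.3 133.7] top [134.6 201.8] mid [153.  164.7]
[503.3 154.5] 0.72 [0.698 0.187 0.   ] [0.652 0.151 0.049]
[148.8 169.6] 0.6 [ 0.743 -0.247  0.   ] [ 0.689 -0.207  0.049]
[164. 132.] 0.75 [ 0.679 -0.203  0.   ] [ 0.636 -0.171  0.049]
```

View pics/w1.png

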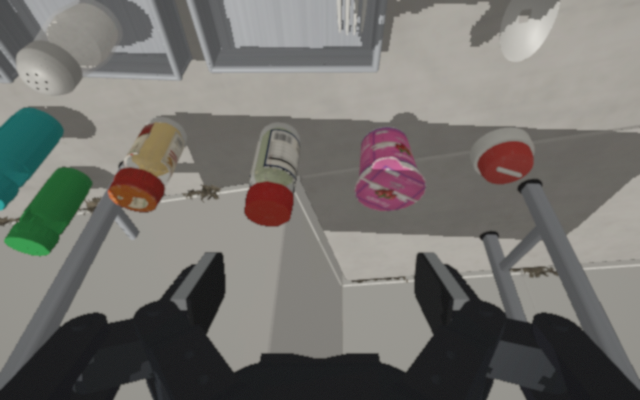

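```bash
python3 -c "
from h import *
go(grasp((.679,-.070),.083,.08),grasp((.679,-.070),.083,0))"
```

```text
t 4.8 pos [ 0.5756 -0.0172  0.2046] z [ 0.564 -0.029 -0.825] y [-0.005  0.999 -0.038] w 0.999 F [-0.2 -0.1 -0.2] gf 0.0 q [-0.05  0.13 -0.1   2.27  0.69  0.19  0.8 ]
[-0.0285, -0.0119, 0.0256] [-14.8, -50.3, 99.2]
[-0.0285, -0.0119, 0.0256] [-15.7, -48.1, 179.1]
```

{"op": "jog_arm", "data": {
  "motion": [
    [-0.03,-0.01,0.025,-15,-50,60,85],
    [-0.03,-0.01,0.025,-15,-50,99,85],
    [-0.03,-0.01,0.025,-15,-50,99,85],
    [-0.03,-0.01,0.025,-15,-50,99,85]
  ]
}}

```text
t: 5.3
eef_pos: [0.6449, -0.0681, 0.1317]
tool_rot: [0.299, -0.002, 0.954, 0.001]
contact_force: [0.9, 0.0, -0.1]
gripper_width: 0.996
grasp_force: 0.0
```

```bash
python3 -c "
from h import *
go(grasp((.679,-.070),.083,.08),grasp((.679,-.070),.083,0))"
```

```text
t 5.3 pos [ 0.6449 -0.0681  0.1317] z [ 0.571  0.003 -0.821] y [-0.005  1.     0.001] w 0.996 F [ 0.9  0.  -0.1] gf 0.0 q [ 0.47  0.42 -0.54  2.15  1.55  0.19  0.12]
[0.0032, -0.0032, 0.0033] [-0.0, -1.8, -1.5]
[0.0032, -0.0032, 0.0033] [-0.3, -2.1, 78.5]
```

{"op": "jog_arm", "data": {
  "motion": [
    [0,0,0,0,-2,40,85],
    [0,0,0,0,-2,78,85],
    [0,0,0,0,-2,78,85],
    [0,0,0,0,-2,78,85],
    [0,0,0,0,-2,78,36],
    [0,0,0,0,-2,78,36],
    [0,0,0,0,-2,78,36],
    [0,0,0,0,-2,78,36],
    [0,0,0,0,-2,78,36]
  ],
  "grip_force": 40
}}

```text
t: 6.42
eef_pos: [0.6896, -0.0714, 0.0705]
tool_rot: [0.301, -0.001, 0.954, 0.001]
contact_force: [-2.3, 1.5, 8.5]
gripper_width: 0.511
grasp_force: 40.1
```

```bash
python3 -c "
from h import *
r=rot(35)
go(((.65,-.070,.15),r),((.52,-.15,.2),r))"
```

```text
t 6.42 pos [ 0.6896 -0.0714  0.0705] z [ 0.574  0.002 -0.819] y [-0.002  1.     0.001] w 0.511 F [-2.3  1.5  8.5] gf 40.1 q [ 0.49  0.61 -0.59  2.07  1.9   0.28 -0.16]
[0.0018, 0.0001, 0.0014] [-13.2, 1.5, -87.8]
[0.0018, 0.0001, 0.0014] [64.8, -78.2, -203.5]
```

```bash
python3 -c "
from h import *
r=rot(35)
go(((.68,-.071,.11),r),((.512,-.207,.185),r))"
```

```text
t 6.42 pos [ 0.6896 -0.0714  0.0705] z [ 0.574  0.002 -0.819] y [-0.002  1.     0.001] w 0.511 F [-2.3  1.5  8.5] gf 40.1 q [ 0.49  0.61 -0.59  2.07  1.9   0.28 -0.16]
[0.0018, 0.0001, 0.0014] [-14.8, 0.4, -37.8]
[0.0018, 0.0001, 0.0014] [80.0, -135.1, -195.9]
```

{"op": "jog_arm", "data": {
  "motion": [
    [0,0,0,-8,0,-20,36],
    [0,0,0,-15,0,-38,36],
    [0,0,0,0,-22,-65,36],
    [0,0,0,15,-45,-90,36],
    [0,0,0,32,-68,-118,36],
    [0,0,0,48,-90,-145,36],
    [0,0,0,64,-113,-171,36],
    [0,0,0,80,-135,-196,36],
    [0,0,0,80,-135,-196,36],
    [0,0,0,80,-135,-196,36]
  ]
}}

```text
t: 7.68
eef_pos: [0.5109, -0.2076, 0.1837]
tool_rot: [0.3, 0.0, 0.954, 0.0]
contact_force: [0.8, 0.9, -2.0]
gripper_width: 0.514
grasp_force: 41.4
```

```bash
python3 -c "
from h import *
r=rot(35)
go(((.512,-.207,.185),r),((.512,-.207,.076),r))"
```

```text
t 7.67 pos [ 0.5109 -0.2076  0.1837] z [ 0.572  0.001 -0.821] y [0.    1.    0.001] w 0.514 F [ 0.8  0.9 -2. ] gf 41.4 q [ 1.52  0.44 -1.29  2.25  0.91  0.26  1.13]
[0.0008, -0.0025, -0.0007] [-1.6, 0.6, -0.4]
[0.0008, -0.0025, -0.0007] [60.7, 0.5, 89.0]
```

{"op": "jog_arm", "data": {
  "motion": [
    [0,0,0,18,0,27,36],
    [0,0,0,36,0,53,36],
    [0,0,0,54,0,79,36],
    [0,0,0,56,0,82,36],
    [0,0,0,56,0,82,36]
  ]
}}

```text
t: 8.3
eef_pos: [0.5122, -0.2036, 0.0824]
tool_rot: [0.298, -0.002, 0.954, 0.004]
contact_force: [0.3, 1.0, -1.4]
gripper_width: 0.512
grasp_force: 41.8
```

```bash
python3 -c "
from h import *
r=rot(35)
go(((.512,-.207,.0755),r))
p=bot.read_camera('side');im=cv2.cvtColor(p['pixels'],cv2.COLOR_RGB2BGR)
cv2.imwrite('pics/s2.png',cv2.resize(im[150:290,250:450],None,fx=4,fy=4,interpolation=cv2.INTER_CUBIC))"
```

```text
t 8.3 pos [ 0.5122 -0.2036  0.0824] z [ 0.569  0.009 -0.822] y [-0.006  1.     0.006] w 0.512 F [ 0.3  1.  -1.4] gf 41.8 q [ 1.32  0.65 -1.1   2.32  1.9   0.31  0.23]
[0.0087, -0.005, 0.0013] [4.1, -3.5, 5.5]
```

View pics/s2.png

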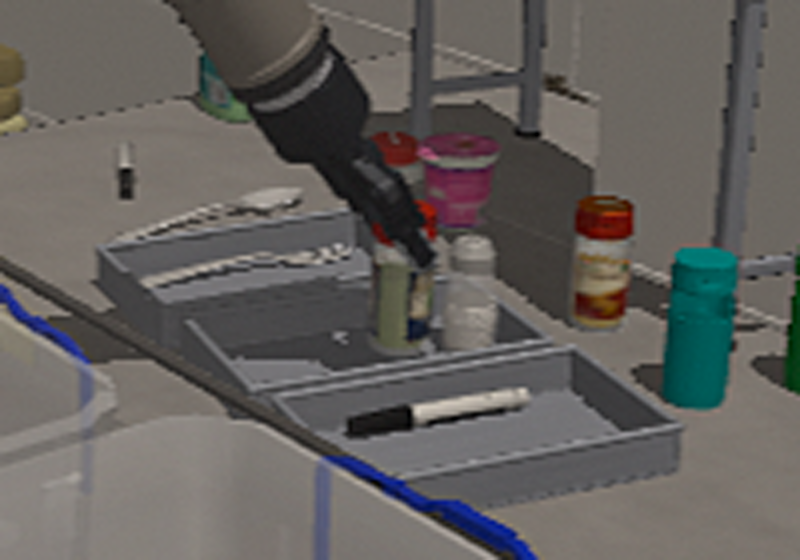

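{"op": "jog_arm", "data": {
  "motion": [
    [0.005,-0.003,0,3,-2,4,36],
    [0.009,-0.005,0,4,-3.5,6,36],
    [0.009,-0.005,0,4,-3.5,6,36]
  ]
}}

```text
t: 8.72
eef_pos: [0.5125, -0.2109, 0.0779]
tool_rot: [0.302, 0.001, 0.953, -0.004]
contact_force: [-0.1, -0.2, -2.3]
gripper_width: 0.515
grasp_force: 41.8
```

```bash
python3 -c "
from h import *
r=rot(35)
go(((.512,-.207,.0745),r))"
```

```text
t 8.72 pos [ 0.5125 -0.2109  0.0779] z [ 0.576 -0.009 -0.817] y [ 0.004  1.    -0.008] w 0.515 F [-0.1 -0.2 -2.3] gf 41.8 q [ 1.34  0.68 -1.12  2.32  1.95  0.35  0.2 ]
[-0.0085, 0.003, 0.001] [2.3, 3.9, 2.4]
```

{"op": "jog_arm", "data": {
  "motion": [
    [-0.005,0,0,2,2,3,36],
    [-0.005,0,0,2,2,3.5,36],
    [-0.005,0,0,2,2,3.5,36],
    [-0.005,0,0,2,2,3.5,36]
  ]
}}

```text
t: 9.22
eef_pos: [0.5132, -0.2083, 0.0739]
tool_rot: [0.302, -0.0, 0.953, -0.001]
contact_force: [-2.5, 0.2, 4.8]
gripper_width: 0.514
grasp_force: 40.3
```

```bash
python3 -c "
from h import *
r=rot(35)
go(((.512,-.207,.0745),r))"
```

```text
t 9.22 pos [ 0.5132 -0.2083  0.0739] z [ 0.577 -0.002 -0.817] y [ 0.     1.    -0.003] w 0.514 F [-2.5  0.2  4.8] gf 40.3 q [ 1.34  0.7  -1.13  2.32  1.97  0.36  0.2 ]
[-0.0022, 0.0037, 0.0014] [0.6, 1.3, -1.1]
```

Contact with the floor. Release and back out.

{"op": "jog_arm", "data": {
  "motion": [
    [0,0,0,0,0,0,60],
    [0,0,0,0,0,0,75],
    [0,0,0,0,0,0,80],
    [0,0,0,0,0,-30,80],
    [0,0,0,0,0,-65,80],
    [0,0,0,0,0,-100,80],
    [0,0,0,0,0,-100,80]
  ]
}}

```text
t: 10.1
eef_pos: [0.4547, -0.2085, 0.1558]
tool_rot: [0.302, -0.0, 0.953, -0.002]
contact_force: [0.4, -0.8, -0.5]
gripper_width: 0.939
grasp_force: 0.0
```

```bash
python3 -c "
from h import *
a=(.679,-.201)
go(grasp(a,.073,.20),grasp(a,.073,.08),grasp(a,.073,0))"
```

```text
t 10.1 pos [ 0.4547 -0.2085  0.1558] z [ 0.575 -0.004 -0.818] y [ 0.001  1.    -0.004] w 0.939 F [ 0.4 -0.8 -0.5] gf 0.0 q [ 1.66  0.46 -1.35  2.37  1.19  0.2   0.91]
[-0.0039, 0.0022, 0.0018] [-136.3, 7.3, 15.8]
[-0.0039, 0.0022, 0.0018] [-136.0, 7.8, 135.8]
[-0.0039, 0.0022, 0.0018] [-135.8, 8.1, 215.8]
```

{"op": "jog_arm", "data": {
  "motion": [
    [0,0,0,-45,2,0,85],
    [0,0,0,-90,5,5,85],
    [0,0,0,-136,7,16,85],
    [0,0,0,-136,7,55,85],
    [0,0,0,-136,8,95,85],
    [0,0,0,-136,8,125,85],
    [0,0,0,-136,8,125,85],
    [0,0,0,-136,8,125,85]
  ]
}}

```text
t: 11.1
eef_pos: [0.6382, -0.2002, 0.1318]
tool_rot: [0.302, -0.0, 0.953, -0.001]
contact_force: [-0.0, 0.4, 0.0]
gripper_width: 0.995
grasp_force: 0.0
```

```bash
python3 -c "
from h import *
a=(.679,-.201)
go(grasp(a,.073,0))
p=wrist('w2.png')
print(proj(p,[*a,0]),proj(p,[*a,.098]),proj(p,[*a,.049]),proj(p,[a[0],a[1]+.02,.098]))
for f in (bot.spot_in,bot.tip_of):
  for x in f('jar_short',p)[:2]: print(np.round(x['xy'],1),round(x['score'],2),atz(p,x['xy'],0).round(3),atz(p,x['xy'],.049).round(3))
"
```

```text
t 11.1 pos [ 0.6382 -0.2002  0.1318] z [ 0.576 -0.002 -0.817] y [ 0.     1.    -0.002] w 0.995 F [-0.   0.4  0. ] gf 0.0 q [ 1.02  0.58 -0.92  2.07  1.33  0.27  0.67]
[-0.0022, 0.003, 0.0011] [0.6, -0.6, 90.6]
[320.8 135.9] [320.9 238.3] [320.8 180.8] [351.7 238.4]
[323.1 188.6] 0.6 [ 0.749 -0.199 -0.   ] [ 0.688 -0.199  0.049]
[319.7 133. ] 0.84 [ 0.676 -0.202  0.   ] [ 0.633 -0.202  0.049]
```

View pics/w2.png

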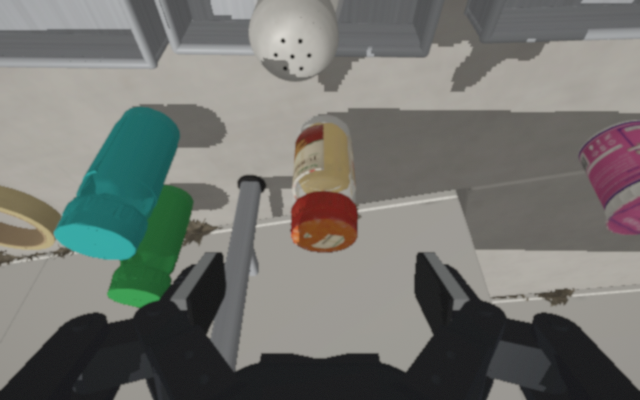

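{"op": "jog_arm", "data": {
  "motion": [
    [0,0,0,0,1,45,85],
    [0,0,0,0,1,90,85],
    [0,0,0,0,1,90,85],
    [0,0,0,0,1,90,85],
    [0,0,0,0,1,90,35],
    [0,0,0,0,1,90,35],
    [0,0,0,0,1,90,35],
    [0,0,0,0,1,90,35],
    [0,0,0,0,1,90,35]
  ],
  "grip_force": 40
}}

```text
t: 12.38
eef_pos: [0.6908, -0.2, 0.059]
tool_rot: [0.303, -0.0, 0.953, -0.002]
contact_force: [-3.3, -0.3, 7.4]
gripper_width: 0.507
grasp_force: 39.8
```

```bash
python3 -c "
from h import *
r=rot(35)
go(((.680,-.199,.11),r),((.60,-.20,.235),r),((.452,-.207,.235),r))"
```

```text
t 12.38 pos [ 0.6908 -0.2     0.059 ] z [ 0.577 -0.003 -0.817] y [ 0.001  1.    -0.004] w 0.507 F [-3.3 -0.3  7.4] gf 39.8 q [ 0.85  0.73 -0.77  1.99  1.73  0.28  0.3 ]
[-0.0034, 0.0045, 0.0015] [-20.6, 0.8, -47.9]
[-0.0034, 0.0045, 0.0015] [-27.4, -0.7, -196.2]
[-0.0034, 0.0045, 0.0015] [93.4, -7.8, -281.6]
```

```bash
python3 -c "
from h import *
r=rot(35)
go(((.58,-.20,.195),r),((.455,-.207,.195),r))"
```

```text
t 12.38 pos [ 0.6908 -0.2     0.059 ] z [ 0.577 -0.003 -0.817] y [ 0.001  1.    -0.004] w 0.507 F [-3.3 -0.3  7.4] gf 39.8 q [ 0.85  0.73 -0.77  1.99  1.73  0.28  0.3 ]
[-0.0034, 0.0045, 0.0015] [12.0, -0.6, -175.0]
[-0.0034, 0.0045, 0.0015] [114.1, -7.7, -247.2]
```

{"op": "jog_arm", "data": {
  "motion": [
    [0,0,0,-10,0,-24,35],
    [0,0,0,-20,0,-48,35],
    [0,0,0,-10,0,-90,35],
    [0,0,0,0,0,-132,35],
    [0,0,0,12,0,-175,35],
    [0,0,0,46,-3,-199,35],
    [0,0,0,80,-5,-223,35],
    [0,0,0,114,-8,-247,35],
    [0,0,0,114,-8,-247,35],
    [0,0,0,114,-8,-247,35]
  ]
}}

```text
t: 13.62
eef_pos: [0.4532, -0.2077, 0.1933]
tool_rot: [0.301, 0.001, 0.954, -0.002]
contact_force: [0.0, 0.2, -1.3]
gripper_width: 0.508
grasp_force: 41.6
```

```bash
python3 -c "
from h import *
r=rot(35)
go(((.455,-.207,.195),r),((.455,-.207,.075),r))"
```

```text
t 13.62 pos [ 0.4532 -0.2077  0.1933] z [ 0.574 -0.004 -0.819] y [ 0.003  1.    -0.003] w 0.508 F [ 0.   0.2 -1.3] gf 41.6 q [ 1.76  0.33 -1.41  2.34  0.39  0.19  1.67]
[-0.0044, 0.0003, -0.0006] [-2.5, 0.7, -0.4]
[-0.0044, 0.0003, -0.0006] [66.4, 1.1, 97.9]
```

{"op": "jog_arm", "data": {
  "motion": [
    [0,0,0,16,0,25,35],
    [0,0,0,33,0,49,35],
    [0,0,0,50,1,74,35],
    [0,0,0,66,1,98,35],
    [0,0,0,66,1,98,35],
    [0,0,0,66,1,98,35]
  ]
}}

```text
t: 14.38
eef_pos: [0.4594, -0.207, 0.076]
tool_rot: [0.304, -0.0, 0.953, -0.003]
contact_force: [-0.0, -0.5, -2.5]
gripper_width: 0.503
grasp_force: 41.6
```

```bash
python3 -c "
from h import *
r=rot(35)
go(((.455,-.207,.063),r))"
```

```text
t 14.38 pos [ 0.4594 -0.207   0.076 ] z [ 0.579 -0.005 -0.816] y [ 0.001  1.    -0.006] w 0.503 F [-0.  -0.5 -2.5] gf 41.6 q [ 1.52  0.73 -1.26  2.42  1.97  0.41  0.25]
[-0.0051, 0.006, 0.0025] [11.1, 0.1, 8.1]
```

{"op": "jog_arm", "data": {
  "motion": [
    [0,0,0,2,0,3,35],
    [0,0,0,4,0,6,35],
    [0,0,0,6.5,0,9,35],
    [0,0,0,6.5,0,9,35],
    [0,0,0,6.5,0,9,35]
  ]
}}

```text
t: 15.0
eef_pos: [0.4572, -0.2071, 0.0654]
tool_rot: [0.302, -0.0, 0.953, -0.002]
contact_force: [-0.7, 0.3, -0.5]
gripper_width: 0.506
grasp_force: 41.6
```

```bash
python3 -c "
from h import *
r=rot(35)
go(((.459,-.207,.063),r))"
```

```text
t 15.0 pos [ 0.4572 -0.2071  0.0654] z [ 0.576 -0.004 -0.817] y [ 0.001  1.    -0.004] w 0.506 F [-0.7  0.3 -0.5] gf 41.6 q [ 1.51  0.77 -1.26  2.42  2.    0.45  0.24]
[-0.0042, 0.003, 0.0016] [-0.1, 0.1, 3.0]
```

{"op": "jog_arm", "data": {
  "motion": [
    [0,0,0,1,0,2,35],
    [0,0,0,1,0,2.5,35],
    [0,0,0,1,0,2.5,35]
  ]
}}

```text
t: 15.38
eef_pos: [0.4585, -0.2068, 0.0629]
tool_rot: [0.303, -0.0, 0.953, -0.002]
contact_force: [-3.6, 0.1, 7.0]
gripper_width: 0.508
grasp_force: 41.4
```

```bash
python3 -c "
from h import *
r=rot(35)
go(((.459,-.207,.063),r))"
```

```text
t 15.38 pos [ 0.4585 -0.2068  0.0629] z [ 0.577 -0.003 -0.817] y [ 0.     1.    -0.004] w 0.508 F [-3.6  0.1  7. ] gf 41.4 q [ 1.51  0.79 -1.26  2.42  2.01  0.46  0.24]
[-0.0035, 0.0043, 0.0019] [-0.5, -0.2, 0.2]
```

{"op": "jog_arm", "data": {
  "motion": [
    [0,0,0,0,0,0,60],
    [0,0,0,0,0,0,75],
    [0,0,0,0,0,0,80],
    [0,0,0,-17,0,-25,80],
    [0,0,0,-35,0,-49,80],
    [0,0,0,-52,0,-74,80],
    [0,0,0,-78,0,-110,80],
    [0,0,0,-78,0,-110,80]
  ]
}}

```text
t: 16.38
eef_pos: [0.4519, -0.2112, 0.1684]
tool_rot: [0.292, 0.002, 0.956, -0.006]
contact_force: [-0.2, -0.2, -0.6]
gripper_width: 0.933
grasp_force: 0.0
```

```bash
python3 -c "
from h import *
go(((.47,-.05,.22),rot(0,11.6)),((.484,.122,.12),rot(0,11.6)))
p=bot.read_camera('side');im=cv2.cvtColor(p['pixels'],cv2.COLOR_RGB2BGR)
cv2.imwrite('pics/s3.png',cv2.resize(im[150:290,250:450],None,fx=4,fy=4,interpolation=cv2.INTER_CUBIC))"
```

```text
t 16.38 pos [ 0.4519 -0.2112  0.1684] z [ 0.559 -0.013 -0.829] y [ 0.008  1.    -0.01 ] w 0.933 F [-0.2 -0.2 -0.6] gf 0.0 q [ 1.68  0.4  -1.35  2.35  0.86  0.2   1.22]
[-0.0722, 0.5902, -0.2013] [-43.7, 160.9, -34.7]
[-0.0722, 0.5902, -0.2013] [0.8, 334.0, 53.8]
```

View pics/s3.png

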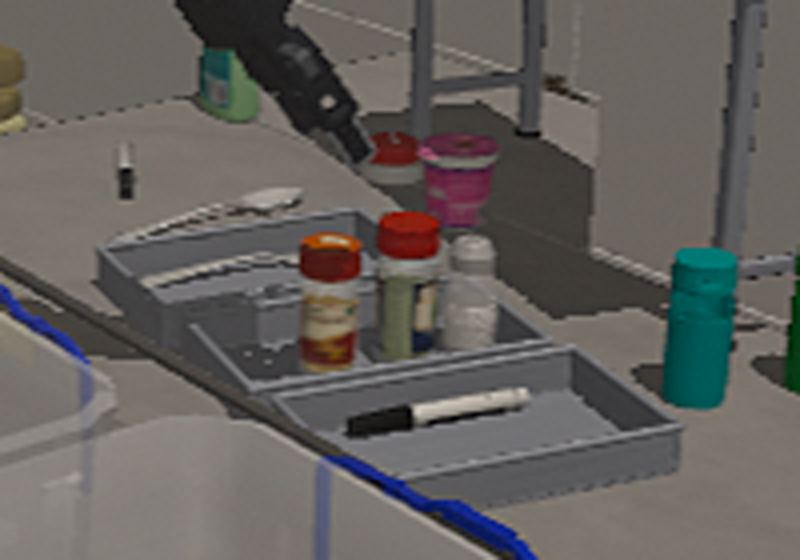

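{"op": "jog_arm", "data": {
  "motion": [
    [-0.02,0.15,-0.05,-12,40,-12,80],
    [-0.036,0.3,-0.1,-24,80,-24,80],
    [-0.054,0.45,-0.15,-36,120,-36,80],
    [-0.072,0.59,-0.2,-44,161,-35,80],
    [-0.072,0.59,-0.2,-33,205,-13,60],
    [-0.072,0.59,-0.2,-22,250,10,60],
    [-0.072,0.59,-0.2,-11,290,30,60],
    [-0.072,0.59,-0.2,0,334,50,60],
    [-0.072,0.59,-0.2,0,334,50,60],
    [-0.072,0.59,-0.2,0,334,50,60]
  ]
}}

```text
t: 17.68
eef_pos: [0.4831, 0.1212, 0.1229]
tool_rot: [0.001, -0.1, 0.995, -0.001]
contact_force: [0.2, -0.1, -0.0]
gripper_width: 0.701
grasp_force: 0.0
```

```bash
python3 -c "
from h import *
go(((.484,.122,.12),rot(0,11.6)))
p=wrist('w3.png')
for w in ((.58,.142,.005),(.389,.102,.005),(.484,.122,.005)): print(proj(p,w))
for f in (bot.spot_in,bot.tip_of):
  for x in f('spoon',p)[:2]: print(np.round(x['xy'],1),round(x['score'],2),atz(p,x['xy'],0.004).round(3))
"
```

```text
t 17.68 pos [0.4831 0.1212 0.1229] z [ 0.001 -0.001 -1.   ] y [-0.2    0.98  -0.002] w 0.701 F [ 0.2 -0.1 -0. ] gf 0.0 q [ 0.47  0.55 -1.06  2.02  0.61  0.93  0.85]
[-0.0015, 0.001, -0.0016] [-1.1, 0.6, 2.9]
[322.5 292.8]
[321.3  65.9]
[322.1 190.8]
[323. 232.] 0.75 [0.521 0.13  0.004]
[612.1 371.9] 0.26 [0.613 0.447 0.004]
[320.  187.8] 0.6 [0.482 0.12  0.004]
```

View pics/w3.png

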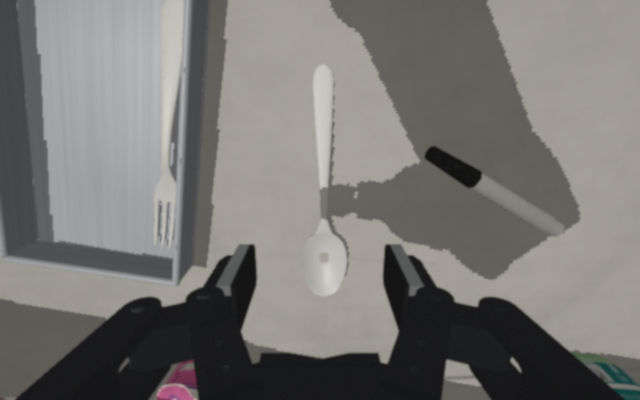

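{"op": "jog_arm", "data": {
  "motion": [
    [0,0,0,0,1,40,50],
    [0,0,0,0,1,80,50],
    [0,0,0,0,1,110,50],
    [0,0,0,0,1,118,50],
    [0,0,0,0,1,118,50],
    [0,0,0,0,1,118,50]
  ]
}}

```text
t: 18.58
eef_pos: [0.4837, 0.1231, 0.0066]
tool_rot: [0.001, -0.1, 0.995, 0.0]
contact_force: [0.1, -0.5, -0.2]
gripper_width: 0.585
grasp_force: 0.0
```

```bash
python3 -c "
from h import *
go(((.484,.122,.004),rot(0,11.6)))"
```

```text
t 18.57 pos [0.4837 0.1231 0.0066] z [ 0.003  0.001 -1.   ] y [-0.199  0.98   0.   ] w 0.585 F [ 0.1 -0.5 -0.2] gf 0.0 q [ 0.31  0.71 -0.88  2.08  0.84  0.74  0.66]
[0.0004, 0.003, -0.0022] [-0.0, -1.1, 2.6]
```

{"op": "jog_arm", "data": {
  "motion": [
    [0,0,0,0,0,2,50],
    [0,0,0,0,0,2,0],
    [0,0,0,0,0,2,0],
    [0,0,0,0,0,2,0],
    [0,0,0,0,0,2,0],
    [0,0,0,0,0,2,0]
  ],
  "grip_force": 60
}}

```text
t: 19.32
eef_pos: [0.4831, 0.123, 0.0042]
tool_rot: [0.001, -0.1, 0.995, -0.0]
contact_force: [-0.9, -1.0, 8.9]
gripper_width: 0.304
grasp_force: 58.4
```

```bash
python3 -c "
from h import *
go(((.484,.122,.12),rot(0,11.6)),((.4628,-.062,.12),rot(0,1)))"
```

```text
t 19.32 pos [0.4831 0.123  0.0042] z [ 0.002 -0.    -1.   ] y [-0.2    0.98  -0.001] w 0.304 F [-0.9 -1.   8.9] gf 58.4 q [ 0.31  0.72 -0.87  2.08  0.84  0.74  0.66]
[-0.0006, 0.0016, -0.0013] [-0.9, -1.2, -115.8]
[-0.0005, 0.0017, 0.1837] [56.6, -177.3, -115.8]
```

{"op": "jog_arm", "data": {
  "motion": [
    [0,0,0,0,0,-30,0],
    [0,0,0,0,0,-75,0],
    [0,0,0,0,-1,-116,0],
    [0,0,0.06,14,-45,-116,0],
    [0,0,0.12,28,-90,-116,0],
    [0,0,0.18,42,-135,-116,0],
    [0,0,0.184,57,-177,-116,0],
    [0,0,0.184,57,-177,-116,0],
    [0,0,0.184,57,-177,-116,0]
  ]
}}

```text
t: 20.45
eef_pos: [0.4622, -0.0614, 0.1194]
tool_rot: [0.001, -0.009, 1.0, 0.0]
contact_force: [-0.3, 0.6, -1.2]
gripper_width: 0.305
grasp_force: 58.9
```

```bash
python3 -c "
from h import *
go(((.4628,-.062,.12),rot(0,1)),((.4628,-.062,.010),rot(0,1)))
p=wrist('w4.png')"
```

```text
t 20.45 pos [ 0.4622 -0.0614  0.1194] z [ 0.001  0.001 -1.   ] y [-0.017  1.     0.001] w 0.305 F [-0.3  0.6 -1.2] gf 58.9 q [ 0.85  0.49 -1.04  2.09  0.56  0.86  1.07]
[0.0009, 0.0011, -0.0004] [-0.6, -0.6, -0.6]
[0.0009, 0.0011, -0.0004] [-0.5, -0.7, 109.4]
```

View pics/w4.png

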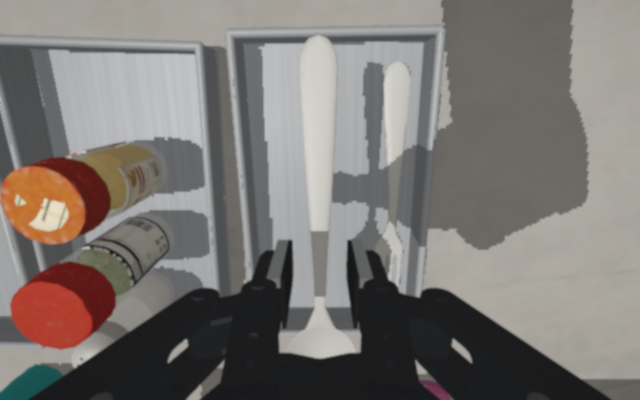

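{"op": "jog_arm", "data": {
  "motion": [
    [0,0,0,0,0,35,0],
    [0,0,0,0,0,70,0],
    [0,0,0,0,0,100,0],
    [0,0,0,0,0,110,0],
    [0,0,0,0,0,110,0],
    [0,0,0,0,0,110,0]
  ]
}}

```text
t: 21.25
eef_pos: [0.463, -0.0611, 0.01]
tool_rot: [0.001, -0.009, 1.0, 0.0]
contact_force: [0.0, -0.4, -0.1]
gripper_width: 0.304
grasp_force: 59.1
```

```bash
python3 -c "
from h import *
go(((.4628,-.062,.0085),rot(0,1)))"
```

```text
t 21.25 pos [ 0.463  -0.0611  0.01  ] z [ 0.002  0.001 -1.   ] y [-0.018  1.     0.001] w 0.304 F [ 0.  -0.4 -0.1] gf 59.1 q [ 0.68  0.65 -0.84  2.15  0.8   0.68  0.87]
[0.0007, 0.0022, 0.0006] [0.2, -0.9, 1.5]
```

{"op": "jog_arm", "data": {
  "motion": [
    [0,0,0,0,0,1.5,0],
    [0,0,0,0,0,1.5,0],
    [0,0,0,0,0,1.5,46],
    [0,0,0,0,0,1.5,46],
    [0,0,0,0,0,1.5,46],
    [0,0,0,0,0,-30,46],
    [0,0,0,0,0,-80,46],
    [0,0,0,0,0,-120,46],
    [0,0,0,0,0,-120,46]
  ]
}}

```text
t: 22.38
eef_pos: [0.464, -0.0619, 0.1317]
tool_rot: [0.003, -0.008, 1.0, -0.0]
contact_force: [0.1, 0.4, -0.3]
gripper_width: 0.537
grasp_force: 0.0
```

```bash
python3 -c "
from h import *
go(((.456,.262,.13),rot(0,71.2)))
p=wrist('w5.png')"
```

```text
t 22.38 pos [ 0.464  -0.0619  0.1317] z [ 0.006 -0.001 -1.   ] y [-0.017  1.    -0.001] w 0.537 F [ 0.1  0.4 -0.3] gf 0.0 q [ 0.86  0.47 -1.05  2.08  0.54  0.88  1.09]
[-0.0043, 0.0045, -1.2261] [2.7, 324.0, 1.4]
```

View pics/w5.png

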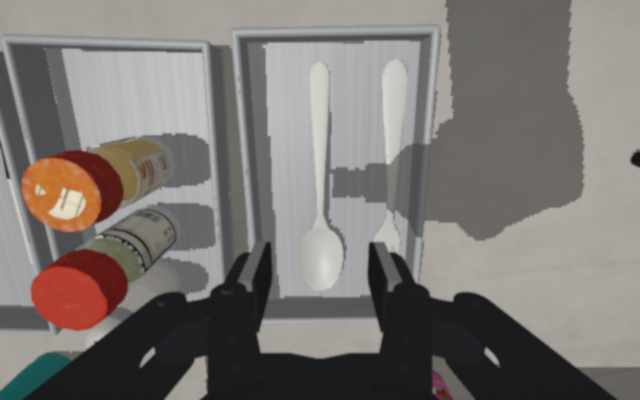

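{"op": "jog_arm", "data": {
  "motion": [
    [0,0,-0.17,0,40,0,60],
    [0,0,-0.34,0,90,0,60],
    [0,0,-0.51,0,140,0,60],
    [0,0,-0.68,1,190,0,60],
    [0,0,-0.86,2,240,0,60],
    [0,0,-1.04,2,290,0,60],
    [0,0,-1.226,3,324,1,60],
    [0,0,-1.226,3,324,1,60],
    [0,0,-1.226,3,324,1,60],
    [0,0,-1.226,3,324,1,60]
  ]
}}

```text
t: 23.68
eef_pos: [0.4538, 0.2604, 0.1277]
tool_rot: [-0.0, -0.581, 0.814, -0.001]
contact_force: [-0.3, 0.3, 0.1]
gripper_width: 0.705
grasp_force: 0.0
```

```bash
python3 -c "
from h import *
go(((.456,.262,.005),rot(0,71.2)))
p=wrist('w6.png')
for w in ((.478,.327,.008),(.434,.197,.008)): print(proj(p,w))
for f in (bot.spot_in,bot.tip_of):
  for x in f('pen',p)[:2]: print(np.round(x['xy'],1),round(x['score'],2),atz(p,x['xy'],0.008).round(3))
"
```

```text
t 23.68 pos [0.4538 0.2604 0.1277] z [ 0.    -0.001 -1.   ] y [-0.946  0.325 -0.001] w 0.705 F [-0.3  0.3  0.1] gf 0.0 q [ 0.28  0.7  -1.24  1.96  0.77  1.07  1.5 ]
[-0.0006, -0.0009, -0.0024] [-2.4, -1.5, 122.7]
[319.  265.9]
[317.9 108.8]
[316.9 184.4] 0.74 [0.455 0.254 0.008]
[318.3 189.8] 0.68 [0.455 0.259 0.008]
```

View pics/w6.png

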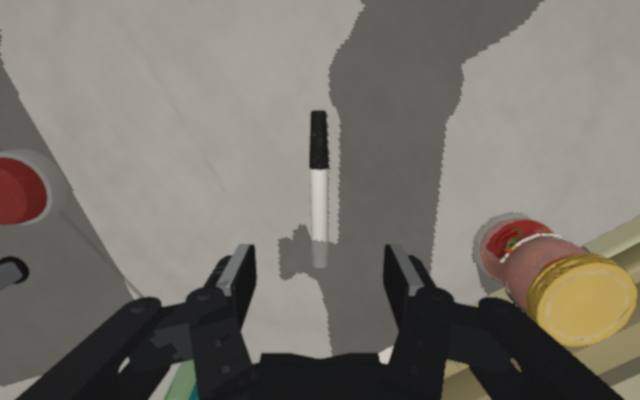

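Pen runs from (319,111) to (320,267), matching the projection; alignment is good. Descend and grip.

{"op": "jog_arm", "data": {
  "motion": [
    [0,0,0,-2,-1,40,50],
    [0,0,0,-2,-1,80,50],
    [0,0,0,-2,-1,115,50],
    [0,0,0,-2,-1,123,50],
    [0,0,0,-2,-1,123,50],
    [0,0,0,-2,-1,123,4],
    [0,0,0,-2,-1,123,4],
    [0,0,0,-2,-1,123,4],
    [0,0,0,-2,-1,123,4],
    [0,0,0,-2,-1,123,4]
  ],
  "grip_force": 40
}}

```text
t: 25.08
eef_pos: [0.4559, 0.2641, 0.0068]
tool_rot: [0.001, -0.582, 0.813, -0.0]
contact_force: [-1.1, -1.1, 6.7]
gripper_width: 0.155
grasp_force: 38.9
```

```bash
python3 -c "
from h import *
go(((.456,.262,.16),rot(0,71.2)),((.4788,-.362,.16),rot(0,-.5)))"
```

```text
t 25.07 pos [0.4559 0.2641 0.0068] z [ 0.003  0.001 -1.   ] y [-0.947  0.322 -0.002] w 0.155 F [-1.1 -1.1  6.7] gf 38.9 q [ 0.15  0.85 -1.06  2.01  0.98  0.91  1.35]
[-0.0021, 0.0019, 0.0002] [1.7, -1.1, -153.2]
[-0.0006, 0.0029, 1.2516] [585.1, -223.6, -153.9]
```

```bash
python3 -c "
from h import *
go(((.456,.264,.18),rot(0,71.2)),((.47,.10,.18),rot(0,50)),((.47,-.08,.18),rot(0,25)))"
```

```text
t 25.07 pos [0.4559 0.2641 0.0068] z [ 0.003  0.001 -1.   ] y [-0.947  0.322 -0.002] w 0.155 F [-1.1 -1.1  6.7] gf 38.9 q [ 0.15  0.85 -1.06  2.01  0.98  0.91  1.35]
[-0.0021, 0.0019, 0.0002] [-0.2, -0.5, -173.2]
[-0.0017, 0.0022, 0.3703] [150.5, -66.6, -173.4]
[-0.0012, 0.0026, 0.8066] [321.0, -124.5, -173.6]
```

{"op": "jog_arm", "data": {
  "motion": [
    [0,0,0,0,0,-45,4],
    [0,0,0,0,0,-95,4],
    [0,0,0,0,0,-145,4],
    [0,0,0.12,50,-22,-173,4],
    [0,0,0.25,100,-44,-173,4],
    [0,0,0.37,150,-66,-173,4],
    [0,0,0.51,207,-86,-173,4],
    [0,0,0.66,264,-105,-173,4],
    [0,0,0.8,321,-124,-173,4],
    [0,0,0.8,321,-124,-173,4]
  ]
}}

```text
t: 26.32
eef_pos: [0.4688, -0.0857, 0.1781]
tool_rot: [-0.0, -0.215, 0.977, -0.001]
contact_force: [-0.2, 1.3, 0.5]
gripper_width: 0.159
grasp_force: 39.1
```

```bash
python3 -c "
from h import *
go(((.4788,-.362,.18),rot(0,-.5)))"
```

```text
t 26.32 pos [ 0.4688 -0.0857  0.1781] z [-0.    -0.002 -1.   ] y [-0.419  0.908 -0.002] w 0.159 F [-0.2  1.3  0.5] gf 39.1 q [ 1.04  0.49 -1.23  2.02  0.55  1.02  1.54]
[-0.0018, -0.0004, 0.4414] [106.8, -255.1, -1.4]
```

{"op": "jog_arm", "data": {
  "motion": [
    [0,0,0.07,18,-43,-1,4],
    [0,0,0.14,36,-86,-1,4],
    [0,0,0.21,54,-129,-1,4],
    [0,0,0.29,72,-172,-1,4],
    [0,0,0.37,90,-214,-1,4],
    [0,0,0.441,107,-255,-1,4],
    [0,0,0.441,107,-255,-1,4],
    [0,0,0.441,107,-255,-1,4]
  ]
}}

```text
t: 27.32
eef_pos: [0.4825, -0.3546, 0.1794]
tool_rot: [0.001, -0.002, 1.0, 0.001]
contact_force: [-0.7, 0.0, -0.1]
gripper_width: 0.155
grasp_force: 39.2
```

```bash
python3 -c "
from h import *
go(((.4788,-.362,.013),rot(0,-.5)))
p=wrist('w7.png')
for w in ((.593,-.357,.037),(.365,-.357,.037)): print(proj(p,w))
im=p['pixels'].astype(int)
for n in ('pen','pen_tray'):
  for x in bot.tip_of(n,p)[:3]: print(n,np.round(x['xy'],1),round(x['score'],2),atz(p,x['xy'],.004).round(3))
"
```

```text
t 27.32 pos [ 0.4825 -0.3546  0.1794] z [ 0.001  0.001 -1.   ] y [-0.005  1.     0.001] w 0.155 F [-0.7  0.  -0.1] gf 39.2 q [ 1.26  0.62 -1.03  1.75  0.58  1.12  1.62]
[0.0015, 0.0014, 0.0135] [4.0, -7.6, 166.4]
[318.  288.2]
[318.5  39.2]
pen [319.4 247.4] 0.69 [ 0.564 -0.356  0.004]
pen_tray [309.1 168.4] 0.82 [ 0.477 -0.366  0.004]
```

{"op": "jog_arm", "data": {
  "motion": [
    [0,0,0.013,2,-4,40,4],
    [0,0,0.013,4,-7,80,4],
    [0,0,0.013,4,-7,120,4],
    [0,0,0.013,4,-7,150,4],
    [0,0,0.013,4,-7,165,4],
    [0,0,0.013,4,-7,165,4],
    [0,0,0.013,4,-7,165,4]
  ]
}}

```text
t: 28.35
eef_pos: [0.479, -0.3635, 0.0154]
tool_rot: [0.001, 0.005, 1.0, -0.0]
contact_force: [-0.0, 0.8, 0.5]
gripper_width: 0.155
grasp_force: 39.2
```

```bash
python3 -c "
from h import *
go(((.4788,-.362,.0113),rot(0,-.5)))
"
```

```text
t 28.35 pos [ 0.479  -0.3635  0.0154] z [ 0.003 -0.    -1.   ] y [ 0.011  1.    -0.   ] w 0.155 F [-0.   0.8  0.5] gf 39.2 q [ 1.16  0.81 -0.86  1.84  0.79  0.88  1.47]
[-0.0003, 0.0026, -0.0019] [0.3, 1.5, 4.1]
```

{"op": "jog_arm", "data": {
  "motion": [
    [0,0,0,0,0,2,4],
    [0,0,0,0,0,4,4],
    [0,0,0,0,0,4,4],
    [0,0,0,0,0,4,4]
  ]
}}

```text
t: 28.85
eef_pos: [0.4784, -0.3637, 0.0108]
tool_rot: [0.001, 0.006, 1.0, -0.0]
contact_force: [-1.6, -0.4, 6.3]
gripper_width: 0.158
grasp_force: 40.1
```

{"op": "jog_arm", "data": {
  "motion": [
    [0,0,0,0,0,0,40],
    [0,0,0,0,0,0,40],
    [0,0,0,0,0,0,40],
    [0,0,0,0,0,-30,40],
    [0,0,0,0,0,-80,40],
    [0,0,0,0,0,-140,40],
    [0,0,0,0,0,-200,40],
    [0,0,0,0,0,-200,40],
    [0,0,0,0,0,-200,40],
    [0,0,0,0,0,-200,40]
  ]
}}

```text
t: 30.1
eef_pos: [0.4768, -0.3632, 0.2083]
tool_rot: [-0.001, 0.005, 1.0, 0.001]
contact_force: [-0.4, -0.8, -0.9]
gripper_width: 0.466
grasp_force: 0.0
```

```bash
python3 -c "
from h import *
go()
p=wrist()
s=bot.read_camera('side')
a=cv2.resize(p['pixels'],(480,300));im=s['pixels'][150:290,250:450]
b=cv2.resize(im,None,fx=2.4,fy=2.143,interpolation=cv2.INTER_CUBIC)
c=cv2.cvtColor(np.vstack([a,b[:, :480]]),cv2.COLOR_RGB2BGR);print(c.shape);cv2.imwrite('pics/fin.png',c[:600])
"
```

```text
t 30.1 pos [ 0.4768 -0.3632  0.2083] z [-0.002  0.002 -1.   ] y [0.011 1.    0.002] w 0.466 F [-0.4 -0.8 -0.9] gf 0.0 q [ 1.29  0.59 -1.04  1.71  0.55  1.16  1.65]
(600, 480, 3)
```

View pics/fin.png

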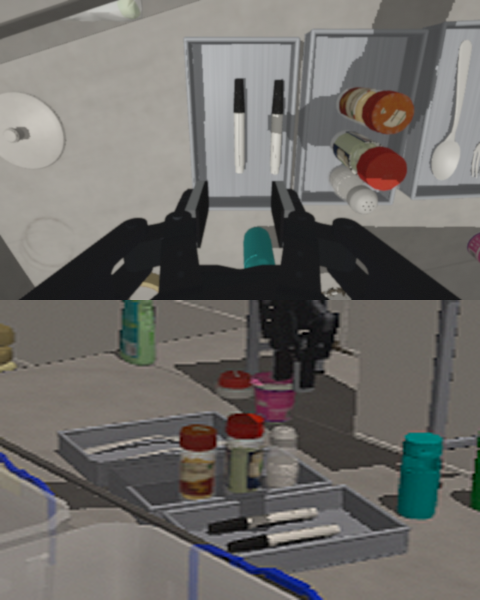

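```bash
python3 -c "
from station import bot
print(bot.hand_in())"
```

```text
the job is handed in; nothing more can be done
None
```

The job is handed in at about 30 s: both spice jars stand upright in the salt-shaker tray, the spoon lies lengthwise beside the fork and the pen beside the other pen, as the last pictures show; but by miscounting I viewed 12 pictures, two over the limit of 10.

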